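# Line up the red patterns by size on the store shelf

## Robot

A 7-joint arm with a two-finger parallel gripper is mounted at the origin on the work surface. World frame = base frame: x ahead of the robot, y to its left, z up, the work surface at z = 0. Lengths are in mm, angles in rad, forces in N, time in s.
With the tool pointing down it reaches from about 400 to 900 mm from the base axis. Payload 5.6 kg.
Tool frame: the origin (TCP) lies between the finger pads; the fingertips stand ahead of it and the grasp point (between the pads) lies 6 mm ahead of it (r.nose_length is the z of the fingertips in the tool frame, in mm); z points along the fingers, y is the line along which they close (so a half turn about z gives the same grasp; the last joint's range is limited). The gripper opens to 92 mm and grips with 3 to 60 N. Pads are 20 mm wide; open, the fingers measure 128 mm over their backs; the gripper's body (75 mm by 189 mm) begins 69 mm behind the grasp point.
Start: joints at [1.17, 0.468, -0.012, 1.603, 0.006, 1.071, -0.056], TCP at [227.599, -608.857, 239.592] pointing down, gripper open.
Joint ranges: [-2.53, 2.53], [-0.31, 2.02], [-1.57, 1.55], [0.28, 2.44], [-1.29, 4.43], [0.15, 1.84], [-2.92, 2.92]. Speed limits (rad/s): [2.57, 2.57, 3.14, 3.14, 3.14, 3.14, 3.14].

## Interface

Orientations are given as a unit quaternion [x, y, z, w].
In Python, from station import r gives the robot as it stands.
- The arm moves only by the tool step_arm, never from a script. Its arguments are lists of equal length, an entry for each row: "grip": the closure, from 0 (fully open) to 1 (shut); "xyz": the shift along the tool's x, y, z normalised to -1 to 1, where 1 is 0.02 m, a list of three; "spin": the turn about the tool's z normalised to -1 to 1, where 1 is 90 degrees. In form: {"grip": [grip, ...], "xyz": [[dx, dy, dz], ...], "spin": [spin, ...]}. A call has 1 to 10 rows; each row shifts and turns the commanded pose from where the row before left it, along the tool's axes as they then stand; what a row does not reach is not made up. A row lasts 1/12 s, in which the tool goes at most 41.7 mm and 7.16 degrees, less where a joint would pass 70% of its speed; a pose out of reach is approached as far as the arm can. A call with a number of a shift or a turn outside -1 to 1 is refused whole. A call with a gripper value outside its range is refused whole. The fingers move at their own pace and stop on an object; "grip_force" is the grip in N (left out, the last holds). Time passes only in rows, so rows that do not move let the fingers close. It gives the time, the measured TCP pose, the force, the opening and the grip force at its end, in the units of the state.
- r.observe(): the state, without advancing time (a new reading comes with each control period).
- r.grab_frame(name): name is "side" or "top" or "wrist"; returns a dict with "color" (480x640x3 uint8, red, green, blue), "fovy" (degrees; the focal length in pixels is half the picture's height over the tangent of half this angle, whatever the lens; pixels are square), "cx", "cy" (the principal point, pixels), "R" (3x3) and "t" (3): a world point X has camera coordinates R X + t; the wrist camera has in their place "T_tool_cam" (4x4, takes a point from camera to tool coordinates, whose origin is the TCP and whose axes are the flange's). Camera axes: x right, y down, z forward; pixel columns grow to the right and rows downward; lengths in mm; the calibration is good to about 2 mm. A picture is of the moment at which its call begins: read the wrist's pose just before it. There is no depth.
- r.hand_in(): hands the job in; it is judged then, once.
The state is a dict: "clock": time; "joint_positions": joint angles; "dq": joint speeds; "effort": joint torques, N m; "tool_pos": TCP position; "eef_rot": TCP orientation; "contact_force": force on the tool from outside, world axes, zero at the start; "moment": the same for the moment, N m; "gripper_width": finger opening in mm; "gripper_force": force on a finger pad.
Only numpy, scipy, OpenCV 4.12 (cv2) and the standard library are available. Lean on these libraries where they do the work, as an engineer would, in place of code of your own. Each camera call takes 0.05 s, during which the arm holds its last target. There are 200 camera calls.

## Task

Line up the four red half-round pattern parts on the four pads of the white shelf board in order of size: the smallest on the yellow pad, then growing pad by pad to the largest at the other end of the row. Set each one flat and centred on its pad, half-round side up, its length running along the pad's length, and leave the yellow part and the grey steel bar where they lie.

Things in the scene. Friction and masses are not known exactly. Their poses are not given: they have to be found in the camera images.
- red_1: the smallest red part, loose: a rectangular block 56 long x 30 wide x 26 high with flat upright sides, and a half-round bulge lengthwise on top of it (overall 36 high), a dark screw head at each end of the block. Origin: centre of its underside; x along its length, y across its width, z up. Starts lying on the bench, half-round up. Best gripped across its width by the block's sides
- red_2: the second smallest red part, loose: a rectangular block 74 long x 36 wide x 26 high with flat upright sides, and a half-round bulge lengthwise on top of it (overall 39 high), a dark screw head at each end of the block. Origin: centre of its underside; x along its length, y across its width, z up. Starts lying on the bench, half-round up. Best gripped across its width by the block's sides
- red_3: the second largest red part, loose: a rectangular block 92 long x 42 wide x 26 high with flat upright sides, and a half-round bulge lengthwise on top of it (overall 42 high), a dark screw head at each end of the block. Origin: centre of its underside; x along its length, y across its width, z up. Starts lying on the bench, half-round up. Best gripped across its width by the block's sides
- red_4: the largest red part, loose: a rectangular block 110 long x 48 wide x 26 high with flat upright sides, and a half-round bulge lengthwise on top of it (overall 45 high), a dark screw head at each end of the block. Origin: centre of its underside; x along its length, y across its width, z up. Starts lying on the bench, half-round up. Best gripped across its width by the block's sides
- pad_yellow: the yellow pad, at one end of the row (either end): fixed flat pad, 124 x 80 x 4 mm, lying on a white shelf board (140 x 430 mm, top 15 mm above the bench, fixed). Origin: centre of the pad's underside (the surface to set on is 4 mm higher, 19 mm above the bench); x along its 124 mm length, which lies across the row; y along the row. The four pads stand in a straight row, 105 mm from centre to centre
- pad_a: a grey pad in one of the two middle places of the row (either of them); otherwise like the yellow one: fixed flat pad, 124 x 80 x 4 mm, lying on a white shelf board (140 x 430 mm, top 15 mm above the bench, fixed). Origin: centre of the pad's underside (the surface to set on is 4 mm higher, 19 mm above the bench); x along its 124 mm length, which lies across the row; y along the row. The four pads stand in a straight row, 105 mm from centre to centre
- pad_b: the other grey pad in the middle of the row (either middle place); same sizes and axes as the yellow pad
- pad_end: the grey pad at the end of the row away from the yellow pad; same sizes and axes as the yellow pad
- yellow_part: bystander, loose: a yellow half-round part 86 x 40 mm and 50 high with a black round stub on top, on the bench. Origin: centre of its underside; x along its length. To be left alone
- grey_bar: bystander, loose: a bare grey steel bar 100 x 30 x 24 mm on the bench. Origin: centre of its underside; x along its length. To be left alone

How it is judged:
By the outcome, as a careful person would: the job done as asked, in the order asked, and still so for the second after the job is handed in, with the robot touching nothing.
It also fails if it takes over 112 s, if anything falls off the work surface, if the arm or the gripper's body presses on something with over 40 N, if the wrist force passes 120 N, or if a joint passes its speed limit or range.

## Working session

There is one attempt and no reset: what is moved stays moved. The work goes in short steps, Python scripts to look and compute and a tool call to move; the robot and the scene stay as the last step left them, time stands still between calls to the robot, and variables do not carry over. Pictures are saved under pics/ and viewed, at most 14 in all, crops included, and the job is handed in when it is done.

Besides the shell and the picture viewer there is one more tool, called by a JSON object that holds its "method" and its "body", one argument or row to a line. step_arm: Moves the arm, as the interface text tells. Scaled input: -1 to 1 covers 0.02 m each way for a shift and 90 degrees each way for a turn. Its arguments: {"type":"object","properties":{"grip":{"type":"array","items":{"type":"number"}},"xyz":{"type":"array","items":{"type":"array","items":{"type":"number","minimum":-1,"maximum":1}}},"spin":{"type":"array","items":{"type":"number","minimum":-1,"maximum":1}},"grip_force":{"type":"number"}},"required":["grip","xyz","spin"]}

```bash
mkdir -p pics; ls
python3 - <<'E'
from station import r
import cv2,numpy as np
s=r.observe();print(s['clock'],s['tool_pos'],s['eef_rot'],r.nose_length)
np.set_printoptions(precision=4,suppress=True)
for n in("top","side"):
    f=r.grab_frame(n);cv2.imwrite(f'pics/{n}0.png',f['color'][:,:,::-1])
    print(n,f['fovy'],f['cx'],f['cy'],f['R'],f['t'])
E
```

```text
pics
0.0 [ 227.43044351 -608.36776268  238.63351833] [ 9.84043770e-01  1.77924453e-01 -2.07782118e-04 -8.39225645e-04] 25.0
top 49.96515221641525 315.84973497079665 239.9111907564748 [[-0.022  -0.9995  0.0247]
 [-0.9968  0.02   -0.0777]
 [ 0.0772 -0.0263 -0.9967]] [  -4.9108  537.8642 1154.847 ]
side 42.51690707184171 309.66607607940216 223.76121458369573 [[-0.788  -0.6154 -0.0177]
 [-0.4508  0.5964 -0.6641]
 [ 0.4192 -0.5153 -0.7475]] [ 451.7727  297.2995 1166.1237]
```

View pics/top0.png

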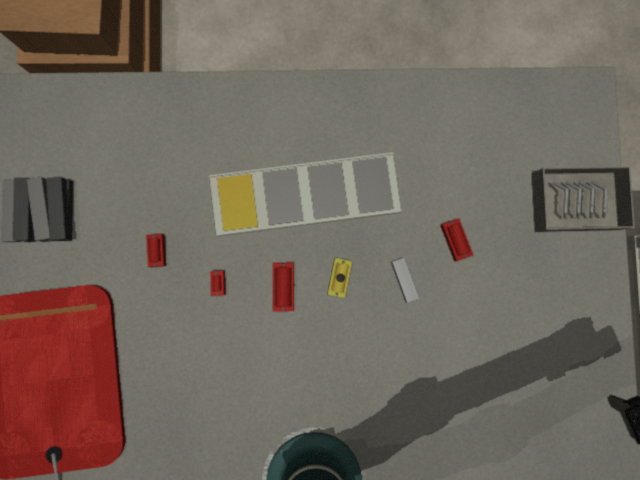

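View pics/side0.png

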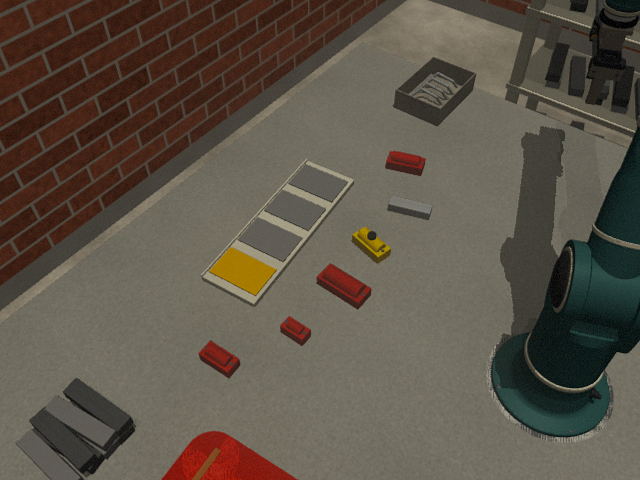

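The top view shows the yellow pad at (238,202) with the grey pads running right to (374,185). The reds are red_1 (218,283), red_2 (156,250), red_3 (457,240) and red_4 (284,287). The yellow part is at (340,278) and the bar at (405,280). The side view agrees.

```bash
cat > h.py <<'E'
from station import r
import cv2,numpy as np
from scipy.spatial.transform import Rotation as Ro
np.set_printoptions(precision=1,suppress=True)
def cam(n):
    s=r.observe(); f=r.grab_frame(n)
    if n=='wrist':
        T=np.eye(4);T[:3,:3]=Ro.from_quat(s['eef_rot']).as_matrix();T[:3,3]=s['tool_pos']
        M=T@np.array(f['T_tool_cam'])          # cam->world
        R,c=M[:3,:3],M[:3,3]
    else: R=np.array(f['R']).T;c=-R@np.array(f['t'])
    return f,R,c
def rays(f,R,c,uv,z):
    uv=np.atleast_2d(np.array(uv,float));fl=240/np.tan(np.radians(f['fovy']/2))
    d=np.c_[(uv[:,0]-f['cx'])/fl,(uv[:,1]-f['cy'])/fl,np.ones(len(uv))]@R.T
    return (c+d*((z-c[2])/d[:,2])[:,None])[:,:2]
def masks(img):
    h=cv2.cvtColor(img,cv2.COLOR_RGB2HSV);H,S,V=cv2.split(h)
    red=((H<8)|(H>172))&(S>130)&(V>50); yel=(H>18)&(H<32)&(S>130)&(V>80)
    return red.astype(np.uint8)*255,yel.astype(np.uint8)*255
def blobs(m,lo,hi):
    m=cv2.morphologyEx(m,cv2.MORPH_CLOSE,np.ones((3,3)))
    return [k for k in cv2.findContours(m,cv2.RETR_EXTERNAL,cv2.CHAIN_APPROX_NONE)[0] if lo<cv2.contourArea(k)<hi]
def rect(f,R,c,k,z):
    "world centre, long, short, yaw(deg) of long axis"
    p=rays(f,R,c,k[:,0,:],z).astype(np.float32)
    b=cv2.boxPoints(cv2.minAreaRect(p));e=b[1]-b[0];g=b[2]-b[1]
    if np.linalg.norm(e)<np.linalg.norm(g):e,g=g,e
    y=np.degrees(np.arctan2(e[1],e[0]));y=(y+90)%180-90
    return b.mean(0),np.linalg.norm(e),np.linalg.norm(g),y
def yaw():
    s=r.observe();X=Ro.from_quat(s['eef_rot']).as_matrix()
    return np.array(s['tool_pos']),np.degrees(np.arctan2(X[1,0],X[0,0]))
def go(x,y,w,z):
    "shift in tool axes (mm), spin deg, to reach target with tool x at yaw w"
    p,a=yaw();th=np.radians(a);d=np.array([x,y])-p[:2]
    sp=(a-w+90)%180-90
    print('pose',p,'yaw %.1f'%a,'| shift dx %.1f dy %.1f dz %.1f spin %.1f deg'%(d@[np.cos(th),np.sin(th)],d@[np.sin(th),-np.cos(th)],p[2]-z,sp))
E
python3 - <<'E'
from h import *
F=cam('top');red,yel=masks(F[0]['color'])
for k in blobs(red,200,3000):print('red',*rect(*F,k,20))
for k in blobs(yel,200,5000):print('yel',*rect(*F,k,19))
h=cv2.cvtColor(F[0]['color'],cv2.COLOR_RGB2HSV)
w=((h[...,1]<45)&(h[...,2]>170)).astype(np.uint8)*255
for k in blobs(w,800,20000):print('board',*rect(*F,k,15))
W=cam('wrist');cv2.imwrite('pics/w0.png',W[0]['color'][:,:,::-1]);print(W[0]['fovy'],np.array(W[0]['T_tool_cam']))
print(yaw())
E
```

```text
red [444.7 208.1] 54.287365 29.26967 -0.35645294
red [433.5  60.6] 106.211716 45.40662 -1.0616531
red [522.  348.4] 73.20393 36.98888 3.8261795
red [ 532.3 -340. ] 90.84996 45.134174 18.99012
yel [451.4 -67.8] 84.25937 39.375076 -12.886841
yel [628.7 162.4] 121.258156 77.362564 6.3130875
58.340116532673356 [[  -0.    -1.    -0.3   83.3]
 [   1.     0.    -0.    -0.9]
 [   0.    -0.3    1.  -145.9]
 [   0.     0.     0.     1. ]]
(array([ 227.5, -608.6,  239. ]), np.float64(20.49585135606936))
```

{"method": "step_arm", "body": {
  "grip": [0,0,0,0,0,0,0,0,0,0],
  "xyz": [
    [1,-0.38,0],
    [1,-0.38,0],
    [1,-0.38,0],
    [1,-0.38,0],
    [1,-0.38,0.2],
    [1,-0.38,0.2],
    [1,-0.38,0.2],
    [1,-0.38,0.2],
    [1,-0.38,0.2],
    [1,-0.38,0.2]
  ],
  "spin": [0,0,0,0,0,0,0,0,0,0],
  "grip_force": 30
}}

```text
clock: 1.03
tool_pos: [389.0, -466.8, 215.3]
eef_rot: [0.984, 0.178, -0.0, -0.0]
contact_force: [-0.3, 0.0, -0.3]
gripper_width: 91.9
gripper_force: 0.0
```

{"method": "step_arm", "body": {
  "grip": [0,0,0,0,0,0,0,0,0,0],
  "xyz": [
    [1,-0.38,0.2],
    [1,-0.38,0.2],
    [1,-0.38,0.2],
    [1,-0.38,0.2],
    [1,-0.38,0.2],
    [1,-0.38,0.2],
    [1,-0.38,0.2],
    [1,-0.38,0.2],
    [0.9,-0.38,0.2],
    [0,0,0]
  ],
  "spin": [0,0,0,0,0,0,0,0,0,0]
}}

```text
clock: 1.87
tool_pos: [534.1, -336.5, 178.6]
eef_rot: [0.983, 0.181, 0.001, -0.001]
contact_force: [1.1, 0.7, -0.8]
gripper_width: 91.7
gripper_force: 0.0
```

```bash
cat > look.py <<'E'
from h import *
import sys
# red part nearest: both bottom/top effects averaged, plane z given
z=float(sys.argv[1]) if len(sys.argv)>1 else 13
F=cam('wrist');red,yel=masks(F[0]['color'])
if len(sys.argv)>2:cv2.imwrite(sys.argv[2],F[0]['color'][:,:,::-1])
for k in blobs(red,1500,200000):
    c,l,s,y=rect(*F,k,z);print('red',c,l,s,y);go(c[0],c[1],y,28)
for k in blobs(yel,1500,200000):print('yel',*rect(*F,k,19))
E
python3 look.py 20 pics/w1.png
python3 - <<'E'
from h import *
print(r.observe()['clock'],r.observe()['contact_force'])
F=cam('top')
print(rays(*F,[[210,176],[392,153],[401,211],[217,235]],15))
h=cv2.cvtColor(F[0]['color'],cv2.COLOR_RGB2HSV)
w=np.zeros((480,640),np.uint8);w[145:245,200:410]=((h[...,2]>150)|((h[...,1]>130)&(h[...,2]>100)))[145:245,200:410]*255
for k in blobs(w,800,20000):print('board',*rect(*F,k,15))
E
```

```text
red [ 533.4 -340.3] 95.28184 42.323666 18.814606
pose [ 532.3 -338.9  178.8] yaw 20.7 | shift dx 0.5 dy 1.7 dz 150.8 spin 1.9 deg
1.9167 [ 0.  -0.4  0. ]
[[ 690.7  224.4]
 [ 737.9 -198.6]
 [ 601.2 -214.9]
 [ 553.9  209.3]]
board [647.7   6.6] 428.4376 139.77461 -83.705124
```

View pics/w1.png

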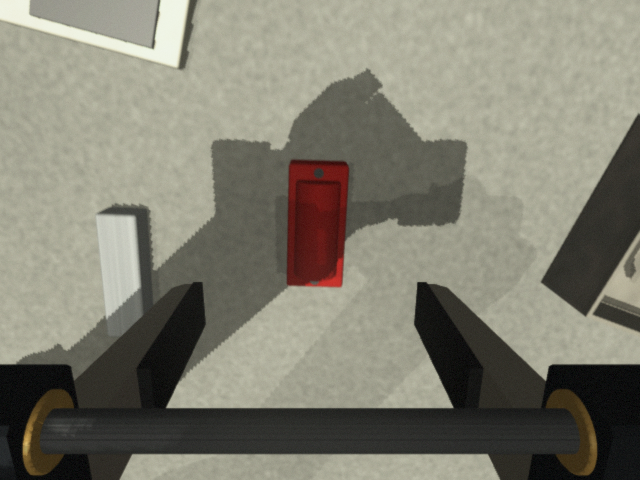

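The picture shows red_3 at (318,224), centred between the fingers and clear of the bar at the left. I'll go down and grip it.

{"method": "step_arm", "body": {
  "grip": [0,0,0,0,0,0,0,0,0,0],
  "xyz": [
    [0.03,0.08,0.7],
    [0,0,1],
    [0,0,1],
    [0,0,1],
    [0,0,1],
    [0,0,1],
    [0,0,1],
    [0,0,0.5],
    [0,0,0.3],
    [0,0,0]
  ],
  "spin": [0.021,0,0,0,0,0,0,0,0,0]
}}

```text
clock: 2.8
tool_pos: [531.0, -343.3, 28.7]
eef_rot: [0.987, 0.161, -0.001, -0.0]
contact_force: [-1.0, -0.4, -0.7]
gripper_width: 91.8
gripper_force: 0.0
```

{"method": "step_arm", "body": {
  "grip": [1,1,1,1,1,1,1,1],
  "xyz": [
    [0,0,0],
    [0,0,0],
    [0,0,0],
    [0,0,0],
    [0,0,0],
    [0,0,0],
    [0,0,0],
    [0,0,0]
  ],
  "spin": [0,0,0,0,0,0,0,0]
}}

```text
clock: 3.47
tool_pos: [532.2, -342.4, 29.7]
eef_rot: [0.987, 0.162, -0.0, -0.0]
contact_force: [0.4, -0.8, -1.1]
gripper_width: 42.3
gripper_force: 30.0
```

{"method": "step_arm", "body": {
  "grip": [1,1,1,1,1,1,1,1,1,1],
  "xyz": [
    [0,0,-0.7],
    [0,0,-1],
    [0,0,-1],
    [0,0,-1],
    [0.51,-0.94,-0.3],
    [0.51,-0.94,0],
    [0.51,-0.94,0],
    [0.51,-0.94,0],
    [0.51,-0.94,0],
    [0.51,-0.94,0]
  ],
  "spin": [0,0,0.07,0.069,0,0,0,0,0,0]
}}

```text
clock: 4.3
tool_pos: [581.3, -222.9, 110.4]
eef_rot: [0.999, 0.053, 0.0, 0.0]
contact_force: [0.5, -0.2, -2.1]
gripper_width: 41.8
gripper_force: 30.0
```

{"method": "step_arm", "body": {
  "grip": [1,1,1,1,1,1,1,1,1,1],
  "xyz": [
    [0.51,-0.94,0],
    [0.51,-0.94,0],
    [0.51,-0.94,0],
    [0.51,-0.94,0],
    [0.51,-0.94,0],
    [0.51,-0.94,0],
    [0.51,-0.94,0],
    [0.51,-0.94,0],
    [0.51,-0.94,0],
    [0,0,0]
  ],
  "spin": [0,0,0,0,0,0,0,0,0,0]
}}

```text
clock: 5.13
tool_pos: [655.8, -39.4, 110.4]
eef_rot: [0.998, 0.056, 0.001, -0.002]
contact_force: [0.1, 2.2, -1.5]
gripper_width: 41.9
gripper_force: 30.0
```

Run:
```python
from h import *
F=cam('wrist');cv2.imwrite('pics/w2.png',F[0]['color'][:,:,::-1])
p,a=yaw();print(p,a)
go(652.7,-45.9,6.3,47)
```

```text
[654.9 -42.2 110.2] 6.374385260232541
pose [654.9 -42.2 110.2] yaw 6.4 | shift dx -2.6 dy 3.4 dz 63.2 spin 0.1 deg
```

View pics/w2.png

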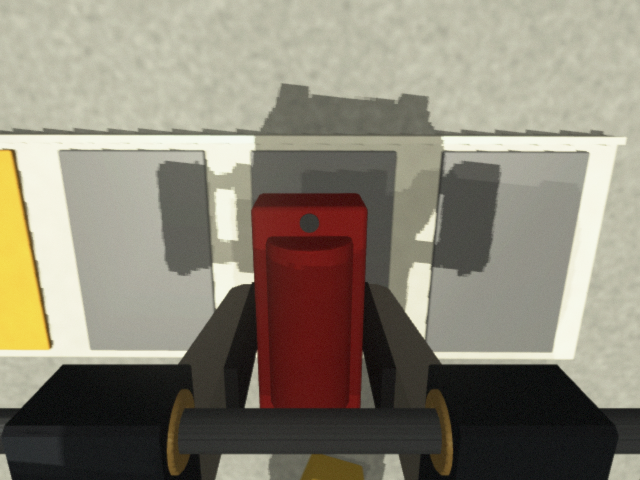

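Run:
```python
from h import *
F=cam('wrist')
P=rays(*F,[[60,151],[205,151],[214,350],[90,350],[253,151],[396,151],[441,153],[587,153],[554,352],[428,352]],19)
a=P[:4].mean(0);e=P[6:].mean(0);print('a',a,'end',e,'b',(a+2*e)/3,'step',np.linalg.norm(e-a));d=e-a;print('yaw',np.degrees(np.arctan2(d[0],-d[1])));print(P)
p,_=yaw()
E_=rays(*F,[[254,208],[366,208]],p[2]-28.7+26);print('front edge',E_,'width',np.linalg.norm(E_[1]-E_[0]));u=np.array([.994,.11]);c=E_.mean(0)-46*u;print('part',c,'rel tool',(c-p[:2])@u,(c-p[:2])@[.11,-.994]);print(r.observe()['tool_pos'])
```

```text
a [641.1  55.9] end [ 663.3 -153.1] b [655.9 -83.4] step 210.20419078827618
yaw 6.069525090319555
[[ 698.1  100.8]
 [ 706.8   22.2]
 [ 584.    11.6]
 [ 575.3   89.1]
 [ 709.7   -3.7]
 [ 718.4  -81. ]
 [ 720.  -105.5]
 [ 728.8 -184.4]
 [ 606.6 -200.5]
 [ 597.7 -122. ]]
front edge [[700.1 -16.1]
 [704.5 -55.6]] width 39.74071797858758
part [656.6 -40.9] rel tool 2.6060877666918287 -3.591523250572114
[654.4 -44.8 110. ]
```

{"method": "step_arm", "body": {
  "grip": [1,1,1,1,1,1,1,1],
  "xyz": [
    [-0.25,0.3,0.5],
    [0,0,1],
    [0,0,0.6],
    [0,0,0.4],
    [0,0,0],
    [0,0,0],
    [0,0,0],
    [0,0,0]
  ],
  "spin": [0,0,0,0,0,0,0,0]
}}

```text
clock: 5.9
tool_pos: [650.8, -52.4, 60.4]
eef_rot: [0.999, 0.053, 0.001, 0.0]
contact_force: [-0.5, 0.5, -0.9]
gripper_width: 41.7
gripper_force: 30.0
```

Run:
```python
from h import *
ps=[]
for i in range(3):
    F=cam('wrist');ps.append(yaw()[0])
cv2.imwrite('pics/w3.png',F[0]['color'][:,:,::-1])
print(F[0]['cx'],F[0]['cy'],np.array(ps),yaw()[1],r.observe()['contact_force'])
```

```text
309.4008285979061 235.4154876541237 [[650.7 -52.4  60.5]
 [650.6 -52.3  60.4]
 [650.5 -52.3  60.3]] 6.102977002842966 [-0.4 -0.2 -1.1]
```

View pics/w3.png

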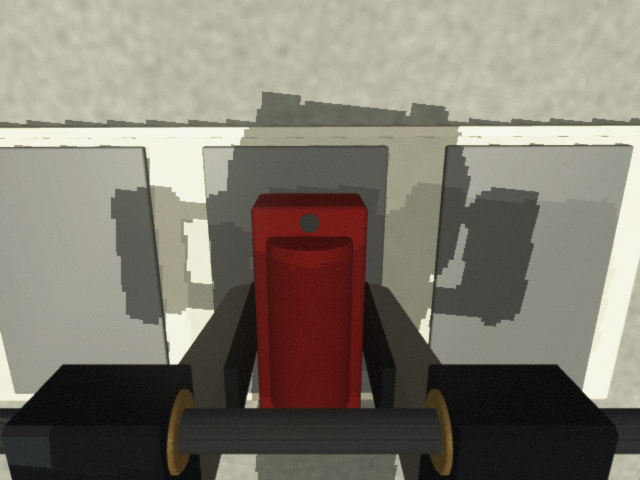

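Run:
```python
from h import *
F=cam('wrist');p,a=yaw();th=np.radians(a);X=np.array([np.cos(th),np.sin(th)]);Y=np.array([np.sin(th),-np.cos(th)])
t=lambda uv,z:np.c_[(rays(*F,uv,z)-p[:2])@X,(rays(*F,uv,z)-p[:2])@Y]
print('pads',t([[203,147],[388,146],[145,148],[446,146],[631,145]],19))
print('part front top',t([[254,208],[366,208]],p[2]-3),'front bottom',t([[252,196],[363,196]],p[2]-29))
```

```text
pads [[ 65.6 -46.8]
 [ 66.   32.5]
 [ 65.2 -71.7]
 [ 66.   57.3]
 [ 66.4 136.4]]
part front top [[ 47.8 -20.9]
 [ 47.8  19. ]] front bottom [[ 46.8 -25. ]
 [ 46.8  21. ]]
```

{"method": "step_arm", "body": {
  "grip": [1,1,1,1,1,1,1,1,1,1],
  "xyz": [
    [0.1,-0.28,0],
    [0,0,0],
    [0,0,0],
    [0,0,0.3],
    [0,0,0.2],
    [0,0,0.1],
    [0,0,0],
    [0,0,0],
    [0,0,0],
    [0,0,0]
  ],
  "spin": [0,0,0,0,0,0,0,0,0,0]
}}

```text
clock: 6.93
tool_pos: [651.4, -46.7, 48.5]
eef_rot: [0.999, 0.053, -0.0, 0.0]
contact_force: [-3.5, 0.2, 9.3]
gripper_width: 41.9
gripper_force: 30.0
```

{"method": "step_arm", "body": {
  "grip": [0,0,0,0,0,0,0,0,0,0],
  "xyz": [
    [0,0,0],
    [0,0,0],
    [0,0,0],
    [0,0,0],
    [0,0,-1],
    [0,0,-1],
    [0,0,-1],
    [0,0,-1],
    [-0.93,-0.59,-1],
    [-0.93,-0.59,-1]
  ],
  "spin": [0,0,0,0,0,0,0,0,0,0]
}}

```text
clock: 7.77
tool_pos: [611.9, -27.6, 167.9]
eef_rot: [0.999, 0.052, 0.0, 0.0]
contact_force: [-0.8, -0.2, 0.3]
gripper_width: 91.8
gripper_force: 0.0
```

{"method": "step_arm", "body": {
  "grip": [0,0,0,0,0,0,0,0,0,0],
  "xyz": [
    [-0.93,-0.59,0],
    [-0.93,-0.59,0],
    [-0.93,-0.59,0],
    [-0.93,-0.59,0],
    [-0.93,-0.59,0],
    [-0.93,-0.59,0],
    [-0.93,-0.59,0],
    [-0.93,-0.59,0],
    [-0.93,-0.59,0],
    [0,0,0]
  ],
  "spin": [0,0,0,0,0,0,0,0,0,0]
}}

```text
clock: 8.6
tool_pos: [430.6, 62.3, 167.2]
eef_rot: [0.998, 0.055, -0.001, -0.0]
contact_force: [-0.2, 0.5, -0.5]
gripper_width: 92.0
gripper_force: 0.0
```

{"method": "step_arm", "body": {
  "grip": [0,0,0,0,0],
  "xyz": [
    [0,0,0],
    [0,0,0],
    [0,0,0],
    [0,0,0],
    [0,0,0]
  ],
  "spin": [0.078,0,0,0,0]
}}

```text
clock: 9.02
tool_pos: [434.6, 60.6, 167.5]
eef_rot: [1.0, -0.007, -0.0, 0.0]
contact_force: [-0.4, 0.0, 0.2]
gripper_width: 91.7
gripper_force: 0.0
```

```bash
python3 look.py 20 pics/w4.png
```

```text
red [446.5 208.7] 59.40573 39.91746 1.3128281
pose [434.5  60.6 167.5] yaw -0.9 | shift dx 9.8 dy -148.3 dz 139.5 spin -2.2 deg
red [434.   62.4] 113.26991 48.539715 -0.65501404
pose [434.5  60.6 167.5] yaw -0.9 | shift dx -0.5 dy -1.8 dz 139.5 spin -0.2 deg
yel [452.1 -64.9] 87.71559 49.436844 -12.908173
yel [572.2 158.2] 80.47785 15.652666 89.13411
```

View pics/w4.png

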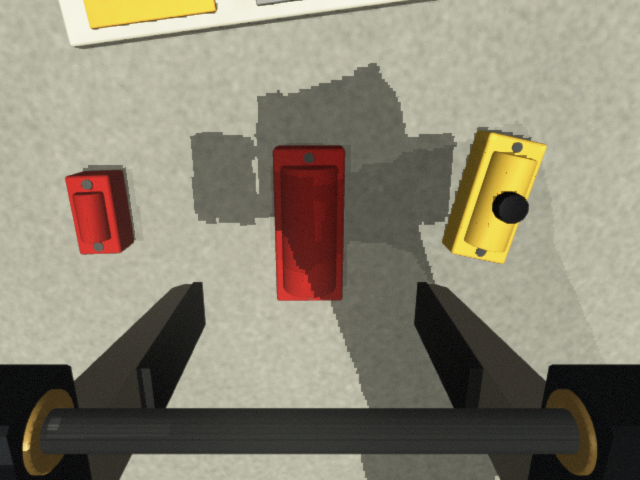

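red_4 sits at (309,222), squarely between the fingers, and both neighbours are clear. Down to grip.

{"method": "step_arm", "body": {
  "grip": [0,0,0,0,0,0,0,0,0,0],
  "xyz": [
    [-0.02,-0.06,0.7],
    [0,0,1],
    [0,0,1],
    [0,0,1],
    [0,0,1],
    [0,0,1],
    [0,0,0.8],
    [0,0,0.4],
    [0,0,0],
    [0,0,0]
  ],
  "spin": [0,0,0,0,0,0,0,0,0,0]
}}

```text
clock: 9.9
tool_pos: [433.9, 61.9, 29.5]
eef_rot: [1.0, -0.008, -0.0, 0.0]
contact_force: [0.6, -0.2, -0.4]
gripper_width: 91.9
gripper_force: 0.0
```

{"method": "step_arm", "body": {
  "grip": [1,1,1,1,1,1,1],
  "xyz": [
    [0,0,0],
    [0,0,0],
    [0,0,0],
    [0,0,0],
    [0,0,0],
    [0,0,0],
    [0,0,0]
  ],
  "spin": [0,0,0,0,0,0,0]
}}

```text
clock: 10.48
tool_pos: [433.9, 61.7, 29.7]
eef_rot: [1.0, -0.008, 0.0, 0.0]
contact_force: [0.8, 0.1, 2.3]
gripper_width: 47.9
gripper_force: 29.9
```

{"method": "step_arm", "body": {
  "grip": [1,1,1,1,1,1,1,1,1,1],
  "xyz": [
    [0,0,-0.7],
    [0,0,-1],
    [0,0,-1],
    [0,0,-1],
    [0,0,-1],
    [0.79,0.905,-0.3],
    [0.79,0.905,0],
    [0.79,0.905,0],
    [0.79,0.905,0],
    [0.79,0.905,0]
  ],
  "spin": [0,0,0,-0.04,-0.04,0,0,0,0,0]
}}

```text
clock: 11.32
tool_pos: [522.3, -20.3, 129.1]
eef_rot: [0.998, 0.055, -0.001, -0.0]
contact_force: [0.1, 0.8, -2.9]
gripper_width: 48.0
gripper_force: 30.0
```

{"method": "step_arm", "body": {
  "grip": [1,1,1,1,1,1,1,1,1,1],
  "xyz": [
    [0.79,0.905,0],
    [0.79,0.905,0],
    [0.79,0.905,0],
    [0.79,0.905,0],
    [0.79,0.905,0],
    [0.79,0.905,0],
    [0.79,0.905,0],
    [0.79,0.905,0],
    [0,0,0],
    [0,0,0]
  ],
  "spin": [0,0,0,0,0,0,0,0,0,0]
}}

```text
clock: 12.15
tool_pos: [663.1, -150.7, 128.1]
eef_rot: [0.999, 0.054, -0.001, -0.0]
contact_force: [-0.4, 0.8, -2.9]
gripper_width: 47.6
gripper_force: 30.0
```

{"method": "step_arm", "body": {
  "grip": [1,1,1,1,1],
  "xyz": [
    [0,0,0.5],
    [0,0,0.5],
    [0,0,0],
    [0,0,0],
    [0,0,0]
  ],
  "spin": [0,0,0,0,0]
}}

```text
clock: 12.57
tool_pos: [663.5, -148.9, 109.3]
eef_rot: [0.998, 0.055, -0.0, -0.0]
contact_force: [-0.2, 0.7, -2.0]
gripper_width: 48.0
gripper_force: 30.0
```

Run:
```python
from h import *
F=cam('wrist');cv2.imwrite('pics/w5.png',F[0]['color'][:,:,::-1])
go(664.5,-149.7,6.3,48)
```

```text
pose [ 663.8 -149.1  109.8] yaw 6.3 | shift dx 0.6 dy 0.6 dz 61.8 spin 0.0 deg
```

View pics/w5.png

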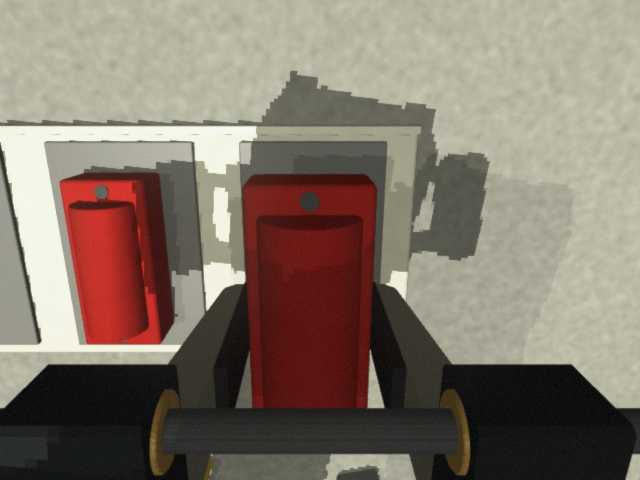

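red_4 is held over the end pad, whose top edge runs from (241,142) to (386,142). red_3 stands on its pad at the left. I'll work out the residual offset.

```bash
cat > rel.py <<'E'
from h import *
import sys
# args: padTLx y padTRx y partfrontL x y R x y ; half length
v=list(map(float,sys.argv[1:]));L=v[8]
F=cam('wrist');p,a=yaw();th=np.radians(a);X=np.array([np.cos(th),np.sin(th)]);Y=np.array([np.sin(th),-np.cos(th)])
t=lambda uv,z:np.c_[(rays(*F,uv,z)-p[:2])@X,(rays(*F,uv,z)-p[:2])@Y]
P=t([v[0:2],v[2:4]],19);Q=t([v[4:6],v[6:8]],p[2]-3.5);print(P,Q)
print('need',P.mean(0)-[62,0]-(Q.mean(0)-[L,0]),'yaw',a,p)
E
python3 rel.py 241 142 386 142 245 187 376 187 55
```

```text
[[ 63.3 -38.4]
 [ 63.3  39.9]] [[ 55.1 -24. ]
 [ 55.1  22. ]]
need [1.3 1.8] yaw 6.297519166071763 [ 664.  -149.3  110. ]
```

{"method": "step_arm", "body": {
  "grip": [1,1,1,1,1,1,1,1,1,1],
  "xyz": [
    [0.06,0.07,0.5],
    [0,0,1],
    [0,0,0.7],
    [0,0,0.4],
    [0,0,0.2],
    [0,0,0.2],
    [0,0,0.1],
    [0,0,0],
    [0,0,0],
    [0,0,0]
  ],
  "spin": [0,0,0,0,0,0,0,0,0,0]
}}

```text
clock: 13.5
tool_pos: [665.4, -150.7, 48.8]
eef_rot: [0.998, 0.055, 0.0, 0.0]
contact_force: [-3.1, 0.5, 6.4]
gripper_width: 47.5
gripper_force: 30.0
```

{"method": "step_arm", "body": {
  "grip": [0,0,0,0,0,0,0,0,0,0],
  "xyz": [
    [0,0,0],
    [0,0,0],
    [0,0,0],
    [0,0,0],
    [0,0,-1],
    [0,0,-1],
    [0,0,-1],
    [0,0,-1],
    [0,0,-1],
    [0,0,-1]
  ],
  "spin": [0,0,0,0,0,0,0,0,0,0]
}}

```text
clock: 14.33
tool_pos: [665.2, -150.8, 168.4]
eef_rot: [0.999, 0.055, 0.0, 0.0]
contact_force: [-0.7, 0.9, 0.3]
gripper_width: 91.6
gripper_force: 0.0
```

{"method": "step_arm", "body": {
  "grip": [0,0,0,0,0,0,0,0,0,0],
  "xyz": [
    [-0.45,-0.955,0],
    [-0.45,-0.955,0],
    [-0.45,-0.955,0],
    [-0.45,-0.955,0],
    [-0.45,-0.955,0],
    [-0.45,-0.955,0],
    [-0.45,-0.955,0],
    [-0.45,-0.955,0],
    [-0.45,-0.955,0],
    [-0.45,-0.955,0]
  ],
  "spin": [0,0,0,0,0,0,0,0,0,0]
}}

```text
clock: 15.17
tool_pos: [554.4, 30.1, 167.6]
eef_rot: [0.999, 0.055, 0.0, 0.0]
contact_force: [0.3, 1.1, -0.1]
gripper_width: 91.5
gripper_force: 0.0
```

{"method": "step_arm", "body": {
  "grip": [0,0,0,0,0,0,0,0,0,0],
  "xyz": [
    [-0.45,-0.955,0],
    [-0.45,-0.955,0],
    [-0.45,-0.955,0],
    [-0.45,-0.955,0],
    [-0.45,-0.955,0],
    [-0.45,-0.955,0],
    [-0.45,-0.955,0],
    [-0.45,-0.955,0],
    [-0.45,-0.955,0],
    [-0.45,-0.955,0]
  ],
  "spin": [0,0,0,0,0,0,0,0,0,0]
}}

```text
clock: 16.0
tool_pos: [444.1, 210.2, 167.7]
eef_rot: [0.999, 0.055, 0.0, -0.0]
contact_force: [-0.0, -0.3, -0.4]
gripper_width: 92.0
gripper_force: 0.0
```

{"method": "step_arm", "body": {
  "grip": [0,0,0,0,0],
  "xyz": [
    [0,0,0],
    [0,0,0],
    [0,0,0],
    [0,0,0],
    [0,0,0]
  ],
  "spin": [0.07,0,0,0,0]
}}

```text
clock: 16.42
tool_pos: [444.9, 208.6, 167.6]
eef_rot: [1.0, -0.0, 0.0, 0.0]
contact_force: [0.2, 0.1, -0.1]
gripper_width: 92.1
gripper_force: 0.0
```

```bash
python3 look.py 20
```

```text
red [446.6 211.1] 60.319073 29.908081 0.7321701
pose [444.8 208.6 167.5] yaw -0.0 | shift dx 1.8 dy -2.4 dz 139.5 spin -0.8 deg
red [523.9 348.1] 74.92484 45.141014 3.457672
pose [444.8 208.6 167.5] yaw -0.0 | shift dx 79.0 dy -139.5 dz 139.5 spin -3.5 deg
yel [577.  158.8] 80.63252 23.688602 89.96669
```

{"method": "step_arm", "body": {
  "grip": [0,0,0,0,0,0,0,0,0,0],
  "xyz": [
    [0.05,-0.1,0.7],
    [0,0,1],
    [0,0,1],
    [0,0,1],
    [0,0,1],
    [0,0,1],
    [0,0,0.8],
    [0,0,0.4],
    [0,0,0],
    [0,0,0]
  ],
  "spin": [-0.005,0,0,0,0,0,0,0,0,0]
}}

```text
clock: 17.3
tool_pos: [445.6, 211.1, 29.6]
eef_rot: [1.0, 0.004, -0.0, 0.0]
contact_force: [0.5, -0.0, 0.1]
gripper_width: 92.1
gripper_force: 0.0
```

{"method": "step_arm", "body": {
  "grip": [1,1,1,1,1,1,1,1],
  "xyz": [
    [0,0,0],
    [0,0,0],
    [0,0,0],
    [0,0,0],
    [0,0,0],
    [0,0,0],
    [0,0,0],
    [0,0,0]
  ],
  "spin": [0,0,0,0,0,0,0,0]
}}

```text
clock: 17.97
tool_pos: [445.4, 211.3, 29.6]
eef_rot: [1.0, 0.004, 0.0, 0.0]
contact_force: [-0.7, 0.1, 0.0]
gripper_width: 40.8
gripper_force: 0.0
```

{"method": "step_arm", "body": {
  "grip": [1,1,1,1,1],
  "xyz": [
    [0,0,0],
    [0,0,0],
    [0,0,0],
    [0,0,0],
    [0,0,0]
  ],
  "spin": [0,0,0,0,0]
}}

```text
clock: 18.38
tool_pos: [445.4, 211.2, 29.5]
eef_rot: [1.0, 0.004, -0.0, 0.0]
contact_force: [0.0, -0.3, -0.2]
gripper_width: 29.6
gripper_force: 30.0
```

{"method": "step_arm", "body": {
  "grip": [1,1,1,1,1,1,1,1,1,1],
  "xyz": [
    [0,0,-0.7],
    [0,0,-1],
    [0,0,-1],
    [0,0,-1],
    [0,0,-0.3],
    [0.99,0.38,0],
    [0.99,0.38,0],
    [0.99,0.38,0],
    [0.99,0.38,0],
    [0.99,0.38,0]
  ],
  "spin": [0,0,0,-0.032,-0.032,0,0,0,0,0]
}}

```text
clock: 19.22
tool_pos: [548.7, 183.8, 109.5]
eef_rot: [0.999, 0.054, -0.0, 0.0]
contact_force: [0.2, 0.4, 0.1]
gripper_width: 29.7
gripper_force: 30.0
```

{"method": "step_arm", "body": {
  "grip": [1,1,1,1,1,1,1,1,1,1],
  "xyz": [
    [0.99,0.38,0],
    [0.99,0.38,0],
    [0.99,0.38,0],
    [0.99,0.38,0],
    [0,0,0],
    [0,0,0],
    [0,0,0],
    [0,0,0],
    [0,0,0],
    [0,0,0]
  ],
  "spin": [0,0,0,0,0,0,0,0,0,0]
}}

```text
clock: 20.05
tool_pos: [629.4, 163.0, 109.7]
eef_rot: [0.999, 0.054, -0.0, -0.0]
contact_force: [0.0, -0.1, -0.8]
gripper_width: 29.3
gripper_force: 30.0
```

Run:
```python
from h import *
F=cam('wrist');cv2.imwrite('pics/w6.png',F[0]['color'][:,:,::-1])
go(629.9,163.1,6.3,48)
```

```text
pose [629.5 162.9 109.8] yaw 6.2 | shift dx 0.4 dy -0.2 dz 61.8 spin -0.1 deg
```

View pics/w6.png

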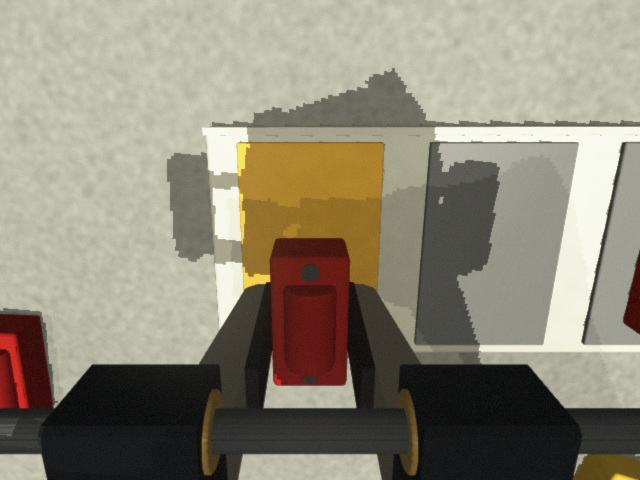

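red_1 is held over the yellow pad, whose top edge runs from (237,142) to (384,143). The block's front top edge runs from about (271,258) to (349,258).

```bash
python3 rel.py 237 142 384 143 271 259 349 259 28
```

```text
[[ 63.4 -40.5]
 [ 62.8  38.8]] [[ 28.2 -15.6]
 [ 28.2  13.3]]
need [0.9 0.3] yaw 6.217291127902998 [629.7 162.8 109.8]
```

{"method": "step_arm", "body": {
  "grip": [1,1,1,1,1,1,1,1,1,1],
  "xyz": [
    [0.05,0.01,0.5],
    [0,0,1],
    [0,0,0.7],
    [0,0,0.4],
    [0,0,0.2],
    [0,0,0.2],
    [0,0,0.1],
    [0,0,0],
    [0,0,0],
    [0,0,0]
  ],
  "spin": [0,0,0,0,0,0,0,0,0,0]
}}

```text
clock: 20.98
tool_pos: [631.2, 162.6, 48.5]
eef_rot: [0.999, 0.054, 0.0, -0.0]
contact_force: [-2.0, -1.2, 5.6]
gripper_width: 29.7
gripper_force: 30.0
```

{"method": "step_arm", "body": {
  "grip": [0,0,0,0,0,0,0,0,0,0],
  "xyz": [
    [0,0,0],
    [0,0,0],
    [0,0,0],
    [0,0,0],
    [0,0,-1],
    [0,0,-1],
    [0,0,-1],
    [0,0,-1],
    [0,0,-1],
    [0,0,-1]
  ],
  "spin": [0,0,0,0,0,0,0,0,0,0]
}}

```text
clock: 21.82
tool_pos: [630.9, 162.3, 168.4]
eef_rot: [0.999, 0.054, -0.0, 0.0]
contact_force: [0.3, 0.1, 0.2]
gripper_width: 91.7
gripper_force: 0.0
```

{"method": "step_arm", "body": {
  "grip": [0,0,0,0,0,0,0,0,0,0],
  "xyz": [
    [-0.43,-0.98,0],
    [-0.43,-0.98,0],
    [-0.43,-0.98,0],
    [-0.43,-0.98,0],
    [-0.43,-0.98,0],
    [-0.43,-0.98,0],
    [-0.43,-0.98,0],
    [-0.43,-0.98,0],
    [-0.43,-0.98,0],
    [-0.43,-0.98,0]
  ],
  "spin": [0,0,0,0,0,0,0,0,0,0]
}}

```text
clock: 22.65
tool_pos: [523.8, 348.8, 167.5]
eef_rot: [0.999, 0.054, 0.0, -0.0]
contact_force: [-0.2, 0.7, 0.2]
gripper_width: 91.8
gripper_force: 0.0
```

{"method": "step_arm", "body": {
  "grip": [0,0,0,0,0],
  "xyz": [
    [0,0,0],
    [0,0,0],
    [0,0,0],
    [0,0,0],
    [0,0,0]
  ],
  "spin": [0.03,0,0,0,0]
}}

```text
clock: 23.07
tool_pos: [525.0, 346.9, 167.5]
eef_rot: [1.0, 0.03, 0.0, 0.0]
contact_force: [0.7, -0.7, -0.1]
gripper_width: 92.0
gripper_force: 0.0
```

```bash
python3 look.py 20
```

```text
red [305.2 467. ] 65.11267 27.72428 -86.58081
pose [525.  347.  167.5] yaw 3.4 | shift dx -212.3 dy -132.9 dz 139.5 spin -90.0 deg
red [428.7 526.7] 119.80794 52.671787 -84.503105
pose [525.  347.  167.5] yaw 3.4 | shift dx -85.4 dy -185.1 dz 139.5 spin 87.9 deg
red [523.8 349.9] 78.17519 36.304485 3.5301895
pose [525.  347.  167.5] yaw 3.4 | shift dx -1.0 dy -3.0 dz 139.5 spin -0.1 deg
red [633.2 157.8] 60.21749 40.331642 6.72361
pose [525.  347.  167.5] yaw 3.4 | shift dx 96.8 dy 195.4 dz 139.5 spin -3.3 deg
yel [625.2 167.4] 113.48503 74.35936 6.3503876
```

{"method": "step_arm", "body": {
  "grip": [0,0,0,0,0,0,0,0,0,0],
  "xyz": [
    [-0.07,-0.13,0.7],
    [0,0,1],
    [0,0,1],
    [0,0,1],
    [0,0,1],
    [0,0,1],
    [0,0,0.8],
    [0,0,0.4],
    [0,0,0],
    [0,0,0]
  ],
  "spin": [0,0,0,0,0,0,0,0,0,0]
}}

```text
clock: 23.95
tool_pos: [523.1, 350.3, 29.7]
eef_rot: [1.0, 0.03, -0.0, 0.0]
contact_force: [-0.7, 0.5, 0.1]
gripper_width: 91.9
gripper_force: 0.0
```

{"method": "step_arm", "body": {
  "grip": [1,1,1,1,1,1,1,1,1,1],
  "xyz": [
    [0,0,0],
    [0,0,0],
    [0,0,0],
    [0,0,0],
    [0,0,0],
    [0,0,0],
    [0,0,0],
    [0,0,0],
    [0,0,0],
    [0,0,0]
  ],
  "spin": [0,0,0,0,0,0,0,0,0,0]
}}

```text
clock: 24.78
tool_pos: [522.8, 350.3, 29.5]
eef_rot: [1.0, 0.03, -0.0, 0.0]
contact_force: [-0.2, -0.7, 1.4]
gripper_width: 35.6
gripper_force: 30.0
```

{"method": "step_arm", "body": {
  "grip": [1,1,1],
  "xyz": [
    [0,0,0],
    [0,0,0],
    [0,0,0]
  ],
  "spin": [0,0,0]
}}

```text
clock: 25.03
tool_pos: [522.8, 350.2, 29.5]
eef_rot: [1.0, 0.03, -0.0, 0.0]
contact_force: [-0.5, -0.6, 1.5]
gripper_width: 35.5
gripper_force: 30.0
```

{"method": "step_arm", "body": {
  "grip": [1,1,1,1,1,1,1,1,1,1],
  "xyz": [
    [0,0,-0.7],
    [0,0,-1],
    [0,0,-1],
    [0,0,-1],
    [0,0,-1],
    [0.27,0.945,-0.3],
    [0.27,0.945,0],
    [0.27,0.945,0],
    [0.27,0.945,0],
    [0.27,0.945,0]
  ],
  "spin": [0,0,0,0,-0.032,0,0,0,0,0]
}}

```text
clock: 25.87
tool_pos: [560.4, 259.1, 130.6]
eef_rot: [0.998, 0.056, 0.0, -0.0]
contact_force: [0.6, 0.2, -0.9]
gripper_width: 35.9
gripper_force: 30.0
```

{"method": "step_arm", "body": {
  "grip": [1,1,1,1,1,1,1,1,1,1],
  "xyz": [
    [0.27,0.945,0],
    [0.27,0.945,0],
    [0.27,0.945,0],
    [0.27,0.945,0],
    [0.27,0.945,0],
    [0.27,0.945,0],
    [0.27,0.945,0],
    [0.27,0.945,0],
    [0.27,0.945,0],
    [0.27,0.945,0]
  ],
  "spin": [0,0,0,0,0,0,0,0,0,0]
}}

```text
clock: 26.7
tool_pos: [635.1, 77.1, 130.5]
eef_rot: [0.998, 0.056, 0.0, -0.0]
contact_force: [-0.2, 0.1, -0.8]
gripper_width: 35.9
gripper_force: 30.0
```

{"method": "step_arm", "body": {
  "grip": [1,1,1,1,1,1,1],
  "xyz": [
    [0.25,0.94,0],
    [0,0,0.5],
    [0,0,0.5],
    [0,0,0],
    [0,0,0],
    [0,0,0],
    [0,0,0]
  ],
  "spin": [0,0,0,0,0,0,0]
}}

```text
clock: 27.28
tool_pos: [641.7, 61.0, 109.9]
eef_rot: [0.998, 0.056, 0.0, -0.0]
contact_force: [0.1, -0.3, -1.4]
gripper_width: 35.5
gripper_force: 30.0
```

Run:
```python
from h import *
F=cam('wrist');cv2.imwrite('pics/w7.png',F[0]['color'][:,:,::-1])
go(641.5,58.9,6.3,48)
```

```text
pose [641.8  60.7 110. ] yaw 6.4 | shift dx -0.5 dy 1.7 dz 62.0 spin 0.1 deg
```

View pics/w7.png

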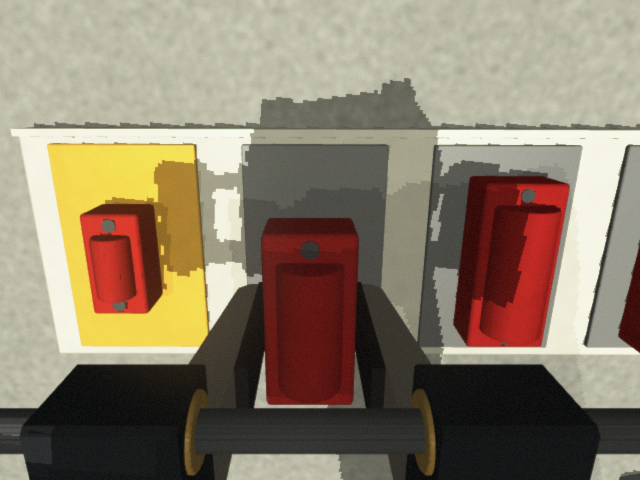

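red_2 is held over pad a, with red_1 at the left and red_3 at the right, both well seated. The pad's top edge runs from (243,145) to (388,145), and the block's front top edge is near row 235, columns 262 to 357.

```bash
python3 rel.py 243 145 388 145 262 235 357 235 37
```

```text
[[ 61.9 -37.6]
 [ 61.9  40.9]] [[ 37.5 -18.8]
 [ 37.6  15.7]]
need [-0.7  3.2] yaw 6.424671096455401 [641.9  60.4 110. ]
```

{"method": "step_arm", "body": {
  "grip": [1,1,1,1,1,1,1,1,1,1],
  "xyz": [
    [-0.03,0.12,0.5],
    [0,0,1],
    [0,0,0.7],
    [0,0,0.4],
    [0,0,0.2],
    [0,0,0.2],
    [0,0,0.1],
    [0,0,0],
    [0,0,0],
    [0,0,0]
  ],
  "spin": [0,0,0,0,0,0,0,0,0,0]
}}

```text
clock: 28.22
tool_pos: [641.8, 57.3, 48.5]
eef_rot: [0.998, 0.056, 0.0, -0.0]
contact_force: [-2.1, -0.6, 6.0]
gripper_width: 36.0
gripper_force: 30.0
```

{"method": "step_arm", "body": {
  "grip": [0,0,0,0,0,0,0,0,0,0],
  "xyz": [
    [0,0,0],
    [0,0,0],
    [0,0,0],
    [0,0,0],
    [0,0,-1],
    [0,0,-1],
    [0,0,-1],
    [0,0,-1],
    [0,0,-1],
    [-0.7,0,-1]
  ],
  "spin": [0,0,0,0,0,0,0,0,0,0]
}}

```text
clock: 29.05
tool_pos: [629.2, 55.8, 168.5]
eef_rot: [0.998, 0.055, 0.001, -0.0]
contact_force: [0.5, 0.4, -0.2]
gripper_width: 91.9
gripper_force: 0.0
```

{"method": "step_arm", "body": {
  "grip": [0,0,0,0,0,0,0,0,0,0],
  "xyz": [
    [-0.9,0,-0.5],
    [-0.9,0,-0.5],
    [-0.9,0,-0.5],
    [-0.9,0,-0.5],
    [-0.9,0,0],
    [-0.9,0,0],
    [-0.9,0,0],
    [-0.9,0,0],
    [-0.9,0,0],
    [-0.8,0,0]
  ],
  "spin": [0,0,0,0,0,0,0,0,0,0]
}}

```text
clock: 29.88
tool_pos: [449.5, 35.7, 207.5]
eef_rot: [0.998, 0.056, 0.0, 0.0]
contact_force: [-0.0, 0.5, -0.9]
gripper_width: 92.2
gripper_force: 0.0
```

Run:
```python
from h import *
F=cam('top');img=F[0]['color'];cv2.imwrite('pics/top1.png',cv2.resize(img[130:340,130:500,::-1],None,fx=2,fy=2))
red,_=masks(img);red[:140]=0;red[250:]=0
u=np.array([.1097,-.994]);c0=np.array([647.2,6.4])
for k in blobs(red,100,4000):
    c,l,s,y=rect(*F,k,40);d=c-c0;print(c,l,s,y,'row',d@u,'across',d@[.994,.11])
print(r.observe()['clock'],r.observe()['tool_pos'])
```

```text
[630.  161.4] 54.701725 28.791908 6.099106 row -155.96543995117187 across -0.07164045410160987
[640.6  56.9] 74.37401 34.863525 6.312378 row -50.89677791503907 across -0.9599619262695764
[651.6 -46.5] 92.23931 41.29125 6.234833 row 53.016208529052726 across -1.468119854736373
[ 664.  -150.3] 109.60288 48.453182 6.2254486 row 157.57287694335938 across -0.5004719360352033
29.9333 [446.6  35.3 207.2]
```

View pics/top1.png

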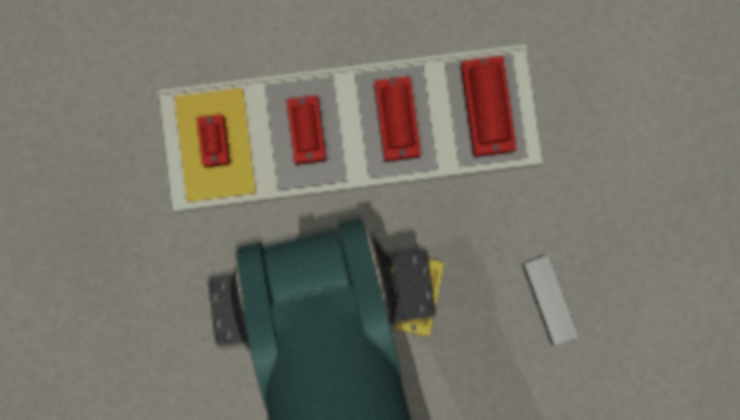

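The four parts stand in order of size, at (213,140), (307,130), (397,118) and (489,105) in the crop. Each is within about 2 mm of its pad centre and aligned to well under 1 degree, and the bystanders are untouched.

```bash
python3 -c "
from station import r
print(r.hand_in())"
```

```text
the job is handed in; nothing more can be done
None
```

The job is handed in after about 30 s of the 112 s allowed: the four red parts lie in order of size from the yellow pad to the far end, each flat, half-round up and within about 2 mm of its pad centre, with the yellow part and the grey bar left alone.

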